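Demagnetise returned steel parts at the tool-shop counter

ROBOT

A 7-joint arm with a two-finger parallel gripper is mounted at the origin on the work surface. World frame = base frame: x ahead of the robot, y to its left, z up, the work surface at z = 0. Lengths are in m, angles in rad, forces in N, time in s.
With the tool pointing down it reaches from about 0.4 to 0.85 m from the base axis. Payload 6.9 kg.
Tool frame: the origin (TCP) lies on the centre line of the jaws, within the pads' length; the fingertips stand 22 mm ahead of it and the grasp point (between the pads) lies 3 mm ahead of it; z points along the fingers, x is the direction in which the jaws open and shut, and the axes are right-handed (so a half turn about z gives the same grasp; the last joint's range is limited). The gripper opens to 85 mm and grips with 20 to 120 N. Pads are 22 mm wide; open, the fingers measure 114 mm over their backs; the gripper's body (76 mm by 85 mm) begins 54 mm behind the grasp point. The pads swing forward as they close: fully open they stand 13 mm farther back than shut.
Start: joints at [1.409, 0.507, -0.238, 1.5, 0.126, 1.149, -0.155], TCP at [0.165, -0.603, 0.253] pointing down, gripper open.
Joint ranges: [-3.08, 3.08], [-0.24, 2.05], [-1.43, 1.35], [0, 2.5], [-1.52, 4.66], [0.17, 1.96], [-2.89, 2.89]. Speed limits (rad/s): [2.39, 2.39, 3.14, 3.14, 3.14, 3.14, 3.14].

INTERFACE

Orientations are given as a rotation vector (axis times angle).
In Python, from bench import manip, vision gives the robot as it stands.
- The arm moves only by the tool play_rows, never from a script. Its argument "commands" is a list of rows, each a list of 4 numbers: the shift along the tool's x, y, z in m, then the turn about the tool's z in rad. A call has 1 to 5 rows; each row shifts and turns the commanded pose from where the row before left it, along the tool's axes as they then stand; what a row does not reach is not made up. A row lasts 1/12 s, in which the tool goes at most 41.7 mm and 7.16 degrees, less where a joint would pass 70% of its speed; a pose out of reach is approached as far as the arm can. A call is refused whole if a number of a shift passes 0.0417 or a number of a turn 0.125, either way. A call with a gripper value outside its range is refused whole. "gripper" is the closure, from 0 (fully open) to 1 (shut), set as the call begins (left out, the last holds). The fingers move at their own pace and stop on an object; "newtons" is the grip in N (left out, the last holds). Time passes only in rows, so rows that do not move let the fingers close. It gives the time, the measured TCP pose, the force and the opening at its end, in the units of the state.
- manip.read_state(): the state, without advancing time (a new reading comes with each control period).
- vision.snapshot(name): name is "scene" or "top"; returns the picture (400x640x3 uint8, red, green, blue); there is no depth.
- vision.calibration(name): a dict with "mtx" (3x3 intrinsics, pixels), "camera_from_world" (4x4, takes a point from world to camera coordinates). Camera axes: x right, y up, looking along -z (the intrinsics and any distortion apply to the point x, -y, -z); pixel columns grow to the right and rows downward; lengths in m; the calibration is good to about 2 mm. A picture is of the moment at which its call begins. calibration takes no time and is no camera call.
- manip.close_job(): hands the job in, once; it reports no verdict.
The state is a dict: "time_s": time; "qpos": joint angles; "qvel": joint speeds; "tau": joint torques, N m; "eef_pos": TCP position; "eef_rot": TCP orientation; "force": force on the tool from outside, world axes, zero at the start; "moment": the same for the moment, N m; "finger_gap": finger opening in m.
Only numpy, scipy, OpenCV 4.12 (cv2) and the standard library are available. Lean on these libraries where they do the work, as an engineer would, in place of code of your own. Each camera call takes 0.05 s, during which the arm holds its last target. There are 200 camera calls.

TASK

Demagnetise all the loose steel sockets and hammer heads lying on the counter. First put every one of them on the floor of the machine's sliding tray while it is at the right-hand end (lying or standing, none stacked), then set the click dial five clicks clockwise from its off stop and let go of it; with the dial left there, slide the loaded tray under the coil arch all the way to the left-hand end stop, and only then turn the dial fully back to off. Leave the parts in the tray and leave the other things on the counter where they are.

Things in the scene. Friction and masses are not known exactly. Their poses are not given: they have to be found in the camera images.
- machine: table-top demagnetiser, fixed. Origin: on the counter, under the middle of the coil arch; its y is the direction in which the tray slides (roughly the robot's left), its x points roughly away from the robot. Bed 130 (x) x 600 (y) x 22 high. Blue coil arch at y = -25 to 25: legs at |x| 70 to 100, clear opening 140 wide and up to z = 104, top at z = 142. Console 100 x 110 x 51 high centred at x = -140, y = 130, with the dial on top.
- dial (a joint): click dial, rad: 0 at the off stop (pointer at the long bar mark, on the side towards the robot, machine -x), growing clockwise seen from above. A click (spring detent) every 0.5236 rad up to 7 clicks = 3.665 rad, one short mark for each; five clicks = 2.618 rad. Let go, it snaps to the nearest click; about 0.15 N m is needed to pass from one to the next. It starts 0 to 3 clicks from off.
- dial_grip (a point): point on the dial's vertical axis, 82 above the counter, 10 below the top of its grip bar. The bar is 44 long, 14 thick, its top 92 and its foot 60 above the counter, on a skirt 48 in diameter; the bar lies along the machine's x at dial 0 and turns with the dial (white pointer line on one end). The point's axes turn with the dial too: its x lies along the bar, away from the pointer.
- tray (a joint): travel of the tray along the machine's y, m: 0 at the right-hand end stop (tray centre at machine y = -160 mm), 0.32 at the left-hand stop (y = +160 mm). Starts within 15 mm of the right stop. Friction about 2.5 N; it stays where it is left.
- tray_in (a point): centre of the tray's floor, upper side, 30 above the counter; axes as the machine's. Inside 110 (x) x 160 (y), walls 12 high and 4 thick.
- handle_right (a point): centre of the top of the tray's right-hand handle: an upright black block 22 (x) x 14 (y), its top 84 above the counter, free-standing from 34 up, 112 mm to the right of the tray's centre. Pinch it from above across its 22 mm.
- handle_left (a point): the same at the left-hand end, 112 mm to the left of the tray's centre. Both handles fit under the arch; the gripper does not, so one handle pushes the tray in and the other pulls it out.
- socket_s: plain steel socket-wrench socket: a cylinder 28 in diameter and 36 high, 90 g or so, standing upright on the counter at the start. Origin: centre of its underside, z along its axis. May be absent (None).
- socket_m: plain steel socket-wrench socket: a cylinder 32 in diameter and 40 high, 120 g or so, standing upright on the counter at the start. Origin: centre of its underside, z along its axis. May be absent (None).
- socket_l: plain steel socket-wrench socket: a cylinder 36 in diameter and 44 high, 160 g or so, standing upright on the counter at the start. Origin: centre of its underside, z along its axis. May be absent (None).
- head_a: loose club-hammer head of dark steel: a bar 80 long (x) x 26 wide (y) x 26 high (z), 350 g or so, lying on the counter. Origin: centre of its underside. May be absent (None). Identical to the other head.
- head_b: loose club-hammer head of dark steel: a bar 80 long (x) x 26 wide (y) x 26 high (z), 350 g or so, lying on the counter. Origin: centre of its underside. May be absent (None). Identical to the other head.
- tape_measure: tape measure, 65 x 34 x 62 high, standing between the robot and the right part of the counter. Bystander: leave it alone.
- screw_jar: jar of screws, 56 across, 75 high, between the robot and the left part of the counter. Bystander: leave it alone.
- screwdriver: screwdriver lying on the counter close to the robot. Bystander: leave it alone.
- spirit_level: short spirit level, 240 x 25 x 50 high, at the left. Bystander: leave it alone.
- carton: cardboard carton 200 x 140 x 90 high, at the right. Bystander: leave it alone.

How it is judged:
On the way, in this order (a step that is already met when the one before it is completed fails the run):
1. all the steel parts are on the tray's floor, let go, with the tray still at the right-hand end (x of socket_s in the frame of tray_in between -0.056 and 0.056 m and y of socket_s in the frame of tray_in between -0.081 and 0.081 m and z of socket_s in the frame of tray_in between -0.006 and 0.022 m and x of socket_m in the frame of tray_in between -0.056 and 0.056 m and y of socket_m in the frame of tray_in between -0.081 and 0.081 m and z of socket_m in the frame of tray_in between -0.006 and 0.022 m and x of socket_l in the frame of tray_in between -0.056 and 0.056 m and y of socket_l in the frame of tray_in between -0.081 and 0.081 m and z of socket_l in the frame of tray_in between -0.006 and 0.022 m and x of head_a in the frame of tray_in between -0.056 and 0.056 m and y of head_a in the frame of tray_in between -0.081 and 0.081 m and z of head_a in the frame of tray_in between -0.006 and 0.022 m and x of head_b in the frame of tray_in between -0.056 and 0.056 m and y of head_b in the frame of tray_in between -0.081 and 0.081 m and z of head_b in the frame of tray_in between -0.006 and 0.022 m and contact force between the fingers and socket_s below 0.5 N and contact force between the fingers and socket_m below 0.5 N and contact force between the fingers and socket_l below 0.5 N and contact force between the fingers and head_a below 0.5 N and contact force between the fingers and head_b below 0.5 N and value of joint tray below 0.06 m), for 0.3 s.
2. the dial is at five clicks and let go, with the loaded tray still at the right-hand end (x of socket_s in the frame of tray_in between -0.056 and 0.056 m and y of socket_s in the frame of tray_in between -0.081 and 0.081 m and z of socket_s in the frame of tray_in between -0.006 and 0.022 m and x of socket_m in the frame of tray_in between -0.056 and 0.056 m and y of socket_m in the frame of tray_in between -0.081 and 0.081 m and z of socket_m in the frame of tray_in between -0.006 and 0.022 m and x of socket_l in the frame of tray_in between -0.056 and 0.056 m and y of socket_l in the frame of tray_in between -0.081 and 0.081 m and z of socket_l in the frame of tray_in between -0.006 and 0.022 m and x of head_a in the frame of tray_in between -0.056 and 0.056 m and y of head_a in the frame of tray_in between -0.081 and 0.081 m and z of head_a in the frame of tray_in between -0.006 and 0.022 m and x of head_b in the frame of tray_in between -0.056 and 0.056 m and y of head_b in the frame of tray_in between -0.081 and 0.081 m and z of head_b in the frame of tray_in between -0.006 and 0.022 m and value of joint dial between 2.48 and 2.76 rad and contact force between the fingers and dial below 0.3 N and value of joint tray below 0.06 m), for 0.3 s.
3. the loaded tray is at the left-hand end, the dial still at five clicks (x of socket_s in the frame of tray_in between -0.056 and 0.056 m and y of socket_s in the frame of tray_in between -0.081 and 0.081 m and z of socket_s in the frame of tray_in between -0.006 and 0.022 m and x of socket_m in the frame of tray_in between -0.056 and 0.056 m and y of socket_m in the frame of tray_in between -0.081 and 0.081 m and z of socket_m in the frame of tray_in between -0.006 and 0.022 m and x of socket_l in the frame of tray_in between -0.056 and 0.056 m and y of socket_l in the frame of tray_in between -0.081 and 0.081 m and z of socket_l in the frame of tray_in between -0.006 and 0.022 m and x of head_a in the frame of tray_in between -0.056 and 0.056 m and y of head_a in the frame of tray_in between -0.081 and 0.081 m and z of head_a in the frame of tray_in between -0.006 and 0.022 m and x of head_b in the frame of tray_in between -0.056 and 0.056 m and y of head_b in the frame of tray_in between -0.081 and 0.081 m and z of head_b in the frame of tray_in between -0.006 and 0.022 m and value of joint dial between 2.48 and 2.76 rad and value of joint tray above 0.31 m), for 0.2 s.
At the end, for the whole second after the job is handed in: every steel part present rests on the tray's floor (not stacked, within its walls), the tray is within 15 mm of its left-hand stop, the dial is at off (within 0.14 rad), everything still (x of socket_s in the frame of tray_in between -0.056 and 0.056 m and y of socket_s in the frame of tray_in between -0.081 and 0.081 m and z of socket_s in the frame of tray_in between -0.006 and 0.022 m and x of socket_m in the frame of tray_in between -0.056 and 0.056 m and y of socket_m in the frame of tray_in between -0.081 and 0.081 m and z of socket_m in the frame of tray_in between -0.006 and 0.022 m and x of socket_l in the frame of tray_in between -0.056 and 0.056 m and y of socket_l in the frame of tray_in between -0.081 and 0.081 m and z of socket_l in the frame of tray_in between -0.006 and 0.022 m and x of head_a in the frame of tray_in between -0.056 and 0.056 m and y of head_a in the frame of tray_in between -0.081 and 0.081 m and z of head_a in the frame of tray_in between -0.006 and 0.022 m and x of head_b in the frame of tray_in between -0.056 and 0.056 m and y of head_b in the frame of tray_in between -0.081 and 0.081 m and z of head_b in the frame of tray_in between -0.006 and 0.022 m and value of joint tray above 0.305 m and value of joint dial below 0.14 rad and velocity of joint tray below 0.02 m/s and linear speed of each of socket_s, socket_m, socket_l, head_a, head_b below 0.03 m/s); the robot touches nothing.
It fails at once if the tray is under the coil with the dial not at five clicks (value of joint tray between 0.1 and 0.29 m and (value of joint dial below 2.35 rad or value of joint dial above 2.88 rad)).
It fails at once if a bystander is moved by more than 40 mm (distance of any of tape_measure, screw_jar, screwdriver, spirit_level, carton from where it was at the start of the episode above 0.04 m).
Of socket_s, socket_m, socket_l, head_a, head_b only 3 to 4 are there at a start; the rules pass over those that are not, and their reading is None.
At some moment in a run one of socket_s, socket_m, socket_l, head_a, head_b may be knocked a few centimetres aside while the robot is not near it.
Once in a run the grip may slacken for a moment while it holds something.
It also fails if it takes over 210 s, if anything falls off the work surface, if the arm or the gripper's body presses on something with over 40 N, if the wrist force passes 120 N, or if a joint passes its speed limit or range.

## Working session

There is one attempt and no reset: what is moved stays moved. The work goes in short steps, Python scripts to look and compute and a tool call to move; the robot and the scene stay as the last step left them, time stands still between calls to the robot, and variables do not carry over. Pictures are saved under pics/ and viewed, about 12 in all and at most 16, crops included, and the job is handed in when it is done.

Besides the shell and the picture viewer there is one more tool, called in YAML: its name, and indented under it one key for each argument. play_rows: Moves the arm, as the interface text tells. Its arguments: {"type":"object","properties":{"commands":{"type":"array"},"gripper":{"type":"number"},"newtons":{"type":"number"}},"required":["commands"]}

```bash
mkdir -p pics; ls
cat > h.py <<'E'
import numpy as np, cv2
from bench import manip, vision
from scipy.spatial.transform import Rotation as R
def snap(n,f):
    im=vision.snapshot(n); cv2.imwrite('pics/'+f,im[:,:,::-1]); return im
def proj(n,p):
    c=vision.calibration(n); p=np.atleast_2d(p); q=(c['camera_from_world']@np.c_[p,np.ones(len(p))].T)[:3]
    q=np.array([q[0],-q[1],-q[2]]); u=c['mtx']@q; return (u[:2]/u[2]).T
def unproj(n,uv,z):
    c=vision.calibration(n); T=np.linalg.inv(c['camera_from_world']); uv=np.atleast_2d(uv)
    d=np.linalg.inv(c['mtx'])@np.c_[uv,np.ones(len(uv))].T; d=np.array([d[0],-d[1],-d[2]])
    d=(T[:3,:3]@d).T; o=T[:3,3]; return o+d*((z-o[2])/d[:,2])[:,None]
def st():
    s=manip.read_state(); r=R.from_rotvec(s['eef_rot']).as_matrix()
    print('t',round(s['time_s'],2),'p',np.round(s['eef_pos'],4),'jawyaw',round(np.arctan2(r[1,0],r[0,0]),3),'zax',np.round(r[:,2],3),'F',np.round(s['force'],1),'gap',round(s['finger_gap'],4),'q7',np.round(s['qpos'][6],2)); return s
E
python3 - <<'E'
from h import *
st()
for n in('top','scene'):
    snap(n,n+'0.png'); c=vision.calibration(n); print({k:np.round(v,3).tolist() if not isinstance(v,str) else v for k,v in c.items()})
E
```

```text
pics
t 0.0 p [ 0.1646 -0.6025  0.2525] jawyaw -1.304 zax [-0.     0.002 -1.   ] F [ 0.6 -0.3 -0.9] gap 0.0851 q7 -0.15
{'mtx': [[488.668, 0.0, 322.669], [0.0, 488.668, 195.389], [0.0, 0.0, 1.0]], 'camera_from_world': [[0.013, -1.0, -0.014, 0.0], [0.995, 0.012, 0.098, -0.487], [-0.097, -0.016, 0.995, -1.53], [0.0, 0.0, 0.0, 1.0]]}
{'mtx': [[401.526, 0.0, 323.119], [0.0, 401.526, 200.478], [0.0, 0.0, 1.0]], 'camera_from_world': [[-0.454, 0.891, 0.017, 0.234], [-0.613, -0.327, 0.719, 0.242], [0.646, 0.316, 0.695, -1.517], [0.0, 0.0, 0.0, 1.0]]}
```

View pics/top0.png

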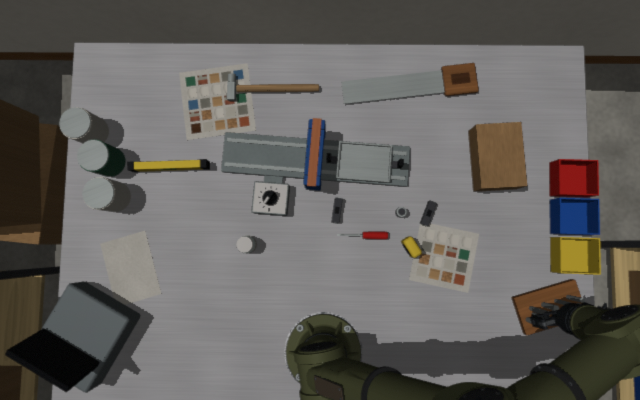

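View pics/scene0.png

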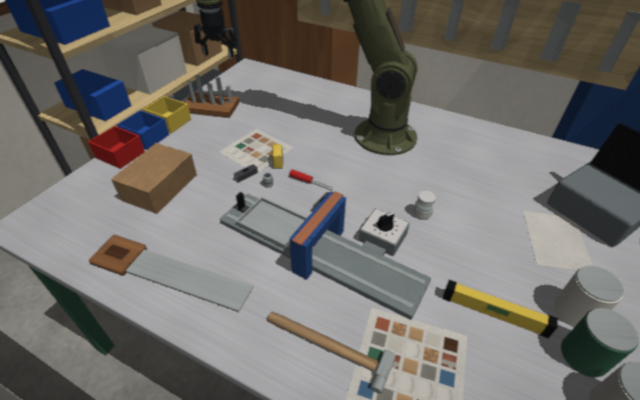

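Run:
```python
from h import *
im=cv2.imread('pics/top0.png')
c=cv2.resize(im[115:245,215:445],None,fx=3.4,fy=3.4,interpolation=cv2.INTER_CUBIC)
c=cv2.convertScaleAbs(c,alpha=1.5,beta=10);cv2.imwrite('pics/c0.png',c)
```

```text
(no output)
```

View pics/c0.png

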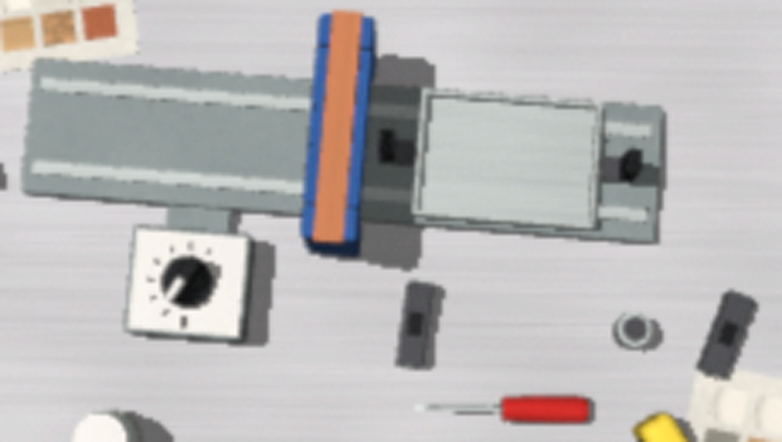

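```bash
cat >> h.py <<'E'
def c2p(c): return np.atleast_2d(c)/3.4+np.array([215,115])+(0.5/3.4-0.5)
def obb(n,im,box,z,thr=75):
    x0,y0,x1,y1=box; g=cv2.cvtColor(im,cv2.COLOR_RGB2GRAY)[y0:y1,x0:x1]
    g=cv2.resize(g,None,fx=4,fy=4,interpolation=cv2.INTER_CUBIC)
    m=(g<thr).astype(np.uint8); k,l,s,cen=cv2.connectedComponentsWithStats(m); i=1+np.argmax(s[1:,4])
    pts=np.argwhere(l==i)[:,::-1]/4-0.375+[x0,y0]
    w=unproj(n,pts,z)[:,:2]; r=cv2.minAreaRect((w*1000).astype(np.float32)); b=cv2.boxPoints(r)
    e=max([b[1]-b[0],b[2]-b[1]],key=np.linalg.norm); return np.round(r[0],1),np.round(r[1],1),round(float(np.arctan2(e[1],e[0])),3)
E
python3 - <<'E'
from h import *
im=cv2.imread('pics/top0.png')[:,:,::-1].copy()
b=unproj('top',c2p([(37,58),(23,192),(657,243),(664,105)]),.022);print(b.round(3));print('bedcentre',b.mean(0))
d=b[0]+b[1]-b[2]-b[3];print('yaw',np.arctan2(-d[0],d[1]))
c=unproj('top',c2p([(422,90),(414,222),(596,228),(603,98)]),.042);print('tray rim',c.mean(0),c.round(3))
print('dial',unproj('top',c2p([(188,282)]),.075)); print('marks',unproj('top',c2p([(186.5,283)]),.051))
print('sock',unproj('top',c2p([(636,328)]),.038))
for bx in((325,192,352,227),(415,196,445,230)):
  for t in(60,75,90): print(obb('top',im,bx,.02,t))
print('hr',unproj('top',c2p([(631,158)]),.08),'hl',unproj('top',c2p([(385,144)]),.08))
for n,bx in(('top',(250,178,292,216)),):
  q=im[bx[1]:bx[3],bx[0]:bx[2],::-1]; q=cv2.resize(q,None,fx=16,fy=16,interpolation=cv2.INTER_CUBIC);cv2.imwrite('pics/d0.png',cv2.convertScaleAbs(q,alpha=1.4))
E
```

```text
[[ 0.691  0.324  0.022]
 [ 0.562  0.333  0.022]
 [ 0.52  -0.264  0.022]
 [ 0.652 -0.271  0.022]]
bedcentre [0.60618013 0.03021163 0.022     ]
yaw -0.0677112092070145
tray rim [ 0.59481398 -0.12368962  0.042     ] [[ 0.659 -0.043  0.042]
 [ 0.535 -0.036  0.042]
 [ 0.531 -0.205  0.042]
 [ 0.654 -0.211  0.042]]
dial [[0.47366659 0.16798611 0.075     ]]
marks [[0.47493493 0.17232828 0.051     ]]
sock [[ 0.43942645 -0.24194455  0.038     ]]
(array([441. , -41.5]), array([29.7, 77. ]), -0.143)
(array([440.6, -43. ]), array([34.5, 79.7]), -0.141)
(array([440.5, -43.4]), array([37. , 81.5]), -0.131)
(array([ 435.2, -329.2]), array([30.9, 79. ]), -0.362)
(array([ 435. , -329.5]), array([33.4, 81.3]), -0.358)
(array([ 434.8, -329.4]), array([34.9, 83.1]), -0.359)
hr [[ 0.59071612 -0.23166721  0.08      ]] hl [[ 0.60117129 -0.00881696  0.08      ]]
```

View pics/d0.png

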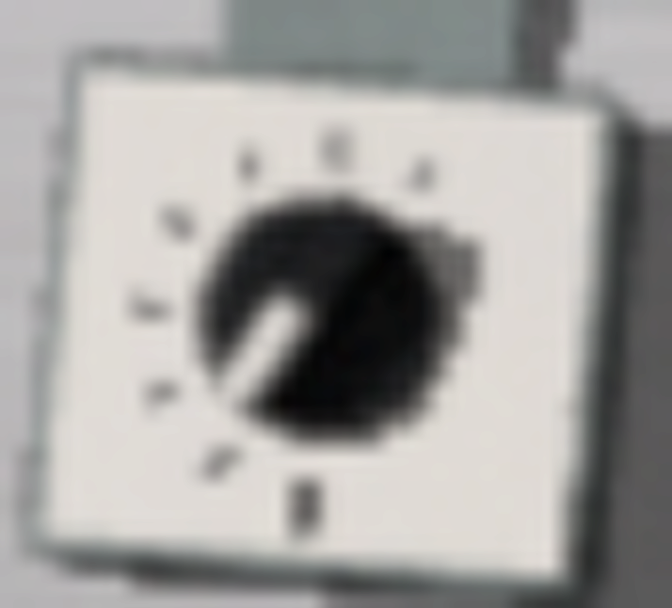

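```bash
cat >> h.py <<'E'
def plan(x,y,z,yaw=None):
    s=st(); p=np.array(s['eef_pos']); r=R.from_rotvec(s['eef_rot']).as_matrix(); a=np.arctan2(r[1,0],r[0,0])
    if yaw is None: yaw=a
    t=-((yaw-a+np.pi/2)%np.pi-np.pi/2)
    d=np.array([x,y,z])-p; b=a-t
    tx=d[0]*np.cos(b)+d[1]*np.sin(b); ty=d[0]*np.sin(b)-d[1]*np.cos(b)
    n=int(np.ceil(max(abs(tx),abs(ty),abs(d[2]))/.0415)); print('turn total %.3f; then shift %.4f %.4f %.4f ; n>=%d each %s'%(t,tx,ty,-d[2],n,np.round([tx/max(n,1),ty/max(n,1),-d[2]/max(n,1)],4)))
E
python3 -c "
from h import *
plan(.435,-.329,.14,-.36-np.pi/2)"
```

```text
t 0.1 p [ 0.1646 -0.6025  0.2525] jawyaw -1.304 zax [-0.     0.002 -1.   ] F [ 0.5 -0.3  0.4] gap 0.0849 q7 -0.15
turn total 0.627; then shift -0.3512 -0.1567 0.1125 ; n>=9 each [-0.039  -0.0174  0.0125]
```

play_rows:
  commands:
    - [0,0,0,0.12]
    - [0,0,0,0.12]
    - [0,0,0,0.12]
    - [0,0,0,0.12]
    - [0,0,0,0.12]
  gripper: 0.35
  newtons: 50

```text
time_s: 0.52
eef_pos: [0.1647, -0.6026, 0.2528]
eef_rot: [-1.814, 2.564, 0.002]
force: [0.1, -0.5, -0.0]
finger_gap: 0.0555
```

play_rows:
  commands:
    - [-0.035,-0.0157,0.01,0.027]
    - [-0.035,-0.0157,0.01,0]
    - [-0.035,-0.0157,0.01,0]
    - [-0.035,-0.0157,0.01,0]
    - [-0.035,-0.0157,0.01,0]

```text
time_s: 0.93
eef_pos: [0.2999, -0.4645, 0.2026]
eef_rot: [-1.787, 2.584, 0.001]
force: [0.3, -0.7, 0.6]
finger_gap: 0.0556
```

play_rows:
  commands:
    - [-0.035,-0.0157,0.01,0]
    - [-0.035,-0.0157,0.01,0]
    - [-0.035,-0.0157,0.01,0]
    - [-0.035,-0.0157,0.01,0]
    - [-0.035,-0.0157,0.01,0]

```text
time_s: 1.35
eef_pos: [0.4352, -0.3284, 0.1526]
eef_rot: [1.787, -2.584, -0.001]
force: [0.8, -0.6, 0.5]
finger_gap: 0.0553
```

```bash
python3 -c "
from h import *
plan(.435,-.329,.032,-.36-np.pi/2)
im=snap('top','t1.png'); s=cv2.imread('pics/t1.png')[170:260,360:460]
q=snap('scene','s1.png')
cv2.imwrite('pics/t1c.png',np.hstack([cv2.resize(s,(440,396),interpolation=2),cv2.resize(cv2.imread('pics/s1.png')[120:210,200:282],(360,396),interpolation=2)]))
for t in(60,75): print(obb('top',im,(325,192,352,227),.02,t))"
```

```text
t 1.35 p [ 0.4352 -0.3284  0.1526] jawyaw -1.931 zax [-0.  0. -1.] F [ 0.8 -0.6  0.5] gap 0.0553 q7 -1.4
turn total -0.000; then shift 0.0006 -0.0001 0.1206 ; n>=3 each [ 0.0002 -0.      0.0402]
(array([441.3, -41.2]), array([25.5, 75.7]), -0.13)
(array([440.7, -42.7]), array([33.6, 78.6]), -0.144)
```

play_rows:
  commands:
    - [0,0,0.03,0]
    - [0,0,0.03,0]
    - [0,0,0.03,0]
    - [0,0,0.02,0]
    - [0,0,0.01,0]

```text
time_s: 1.87
eef_pos: [0.4327, -0.3293, 0.0305]
eef_rot: [1.787, -2.582, -0.006]
force: [-0.6, -0.1, 0.5]
finger_gap: 0.0557
```

play_rows:
  commands:
    - [0,0,0,0]
    - [0,0,0,0]
    - [0,0,0,0]
    - [0,0,0,0]
    - [0,0,0,0]
  gripper: 1
  newtons: 70

```text
time_s: 2.28
eef_pos: [0.4347, -0.3305, 0.0344]
eef_rot: [-1.787, 2.583, -0.003]
force: [-0.2, 0.0, 3.1]
finger_gap: 0.0241
```

play_rows:
  commands:
    - [0,0,0,0]
    - [0,0,-0.02,0]
    - [0,0,-0.03,0]
    - [0,0,-0.03,0]
    - [0,0,-0.03,0]

```text
time_s: 2.7
eef_pos: [0.4339, -0.3297, 0.1446]
eef_rot: [1.788, -2.583, -0.001]
force: [0.4, -0.6, -4.0]
finger_gap: 0.0239
```

```bash
python3 -c "
from h import *
plan(.592,-.169,.14,-1.639)
snap('scene','s2.png')
cv2.imwrite('pics/s2c.png',cv2.resize(cv2.imread('pics/s2.png')[100:260,170:350],None,fx=3.5,fy=3.5,interpolation=2))
"
```

```text
t 2.7 p [ 0.4339 -0.3297  0.1446] jawyaw -1.931 zax [-0.001  0.    -1.   ] F [ 0.4 -0.6 -4. ] gap 0.0239 q7 -1.4
turn total -0.292; then shift -0.1711 -0.1468 0.0046 ; n>=5 each [-0.0342 -0.0294  0.0009]
```

View pics/s2c.png

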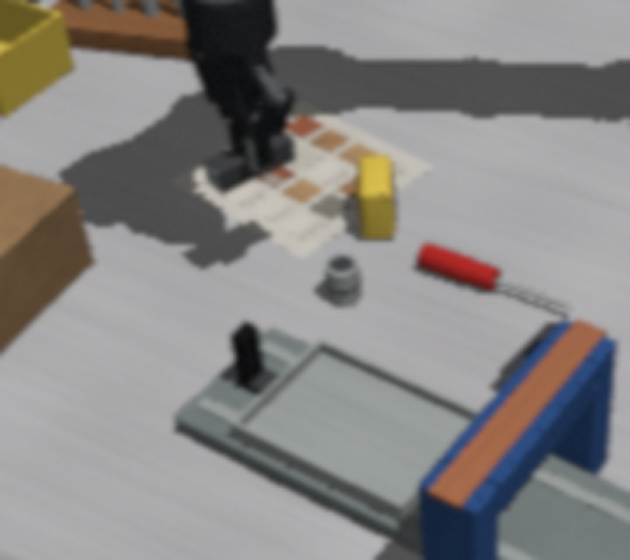

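play_rows:
  commands:
    - [0,0,0,-0.1]
    - [0,0,0,-0.1]
    - [0,0,0,-0.092]
    - [-0.0285,-0.0245,0,0]
    - [-0.0285,-0.0245,0,0]

```text
time_s: 3.17
eef_pos: [0.4855, -0.2788, 0.1433]
eef_rot: [2.136, -2.302, 0.001]
force: [0.8, 1.5, -3.0]
finger_gap: 0.0242
```

play_rows:
  commands:
    - [-0.0285,-0.0245,0,0]
    - [-0.0285,-0.0245,0,0]
    - [-0.0285,-0.0245,0,0]
    - [-0.0285,-0.0243,0,0]
    - [0,0,0,0]

```text
time_s: 3.58
eef_pos: [0.5982, -0.1599, 0.1435]
eef_rot: [-2.151, 2.279, 0.001]
force: [0.8, 2.1, -3.2]
finger_gap: 0.0239
```

```bash
python3 -c "
from h import *
plan(.592,-.169,.065,-1.639)
snap('top','t2.png')
cv2.imwrite('pics/t2c.png',cv2.resize(cv2.imread('pics/t2.png')[130:230,300:440],None,fx=4,fy=4,interpolation=2))
"
```

```text
t 3.58 p [ 0.5982 -0.1599  0.1435] jawyaw -1.629 zax [ 0.005  0.006 -1.   ] F [ 0.8  2.1 -3.2] gap 0.0239 q7 -1.53
turn total 0.010; then shift 0.0095 0.0056 0.0785 ; n>=2 each [0.0048 0.0028 0.0392]
```

View pics/t2c.png

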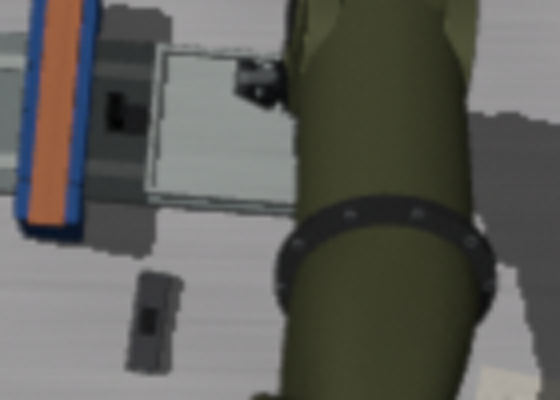

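play_rows:
  commands:
    - [0,0,0,0]
    - [0,0,0,0]

```text
time_s: 3.8
eef_pos: [0.5914, -0.1704, 0.143]
eef_rot: [2.142, -2.296, -0.001]
force: [-1.1, -2.3, -2.3]
finger_gap: 0.0238
```

```bash
python3 -c "
from h import *
plan(.592,-.169,.065,-1.639)
print(proj('top',[[.592,-.169,.13],[.592,-.169,.03]]))
"
```

```text
t 3.8 p [ 0.5914 -0.1704  0.143 ] jawyaw -1.64 zax [-0.001 -0.001 -1.   ] F [-1.1 -2.3 -2.3] gap 0.0238 q7 -1.53
turn total -0.001; then shift -0.0014 -0.0005 0.0780 ; n>=2 each [-0.0007 -0.0002  0.039 ]
[[381.55581871 157.65780891]
 [378.24217853 163.13801711]]
```

play_rows:
  commands:
    - [-0.001,0,0.025,0]
    - [0,0,0.025,0]
    - [0,0,0.015,0]
    - [0,0,0.008,0]
    - [0,0,0.004,0]

```text
time_s: 4.22
eef_pos: [0.5911, -0.1697, 0.0652]
eef_rot: [2.141, -2.297, -0.002]
force: [-1.5, -1.1, -2.6]
finger_gap: 0.0243
```

play_rows:
  commands:
    - [0,0,0.002,0]
    - [0,0,0,0]
    - [0,0,0,0]

```text
time_s: 4.47
eef_pos: [0.5931, -0.1688, 0.0653]
eef_rot: [-2.143, 2.296, -0.003]
force: [0.4, -0.6, -3.3]
finger_gap: 0.0242
```

play_rows:
  commands:
    - [0,0,0,0]
    - [0,0,0,0]
    - [0,0,0,0]
    - [0,0,0,0]
  gripper: 0.55

```text
time_s: 4.8
eef_pos: [0.5929, -0.1683, 0.0648]
eef_rot: [-2.144, 2.295, -0.001]
force: [-0.1, 0.2, 0.4]
finger_gap: 0.0381
```

play_rows:
  commands:
    - [0,0,-0.01,0]
    - [0,0,-0.03,0]
    - [0,0,-0.03,0]
    - [0,0,-0.02,0]
    - [0,0,0,0]

```text
time_s: 5.22
eef_pos: [0.595, -0.1688, 0.1599]
eef_rot: [-2.141, 2.293, -0.011]
force: [1.1, 0.6, -0.7]
finger_gap: 0.0386
```

```bash
python3 -c "
from h import *
plan(.4395,-.242,.13,-1.639)
snap('scene','s3.png')
cv2.imwrite('pics/s3c.png',cv2.resize(cv2.imread('pics/s3.png')[140:300,190:370],None,fx=3.5,fy=3.5,interpolation=2))
"
```

```text
t 5.22 p [ 0.595  -0.1688  0.1599] jawyaw -1.639 zax [ 0.008 -0.002 -1.   ] F [ 1.1  0.6 -0.7] gap 0.0386 q7 -1.53
turn total -0.000; then shift 0.0836 0.1502 0.0299 ; n>=4 each [0.0209 0.0375 0.0075]
```

View pics/s3c.png

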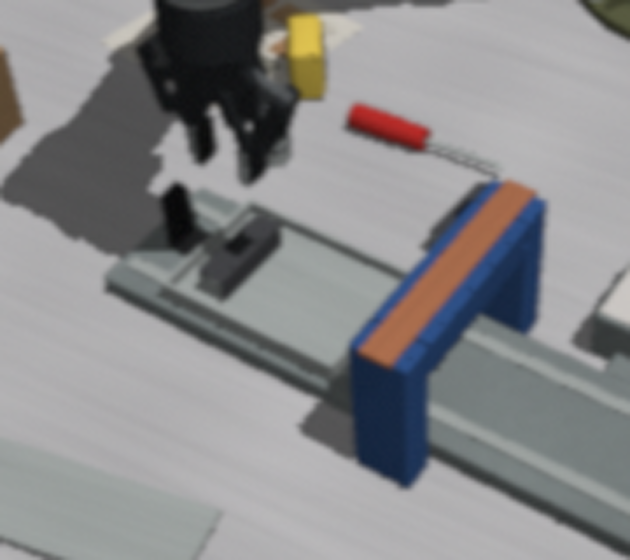

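play_rows:
  commands:
    - [0,0,0,-0.12]
    - [0,0,0,-0.12]
    - [0,0,0,-0.12]
    - [0,0,0,-0.12]
    - [0,0,0,-0.12]
  gripper: 0.35

```text
time_s: 5.68
eef_pos: [0.592, -0.1682, 0.1537]
eef_rot: [2.732, -1.551, -0.002]
force: [-0.2, 0.1, 0.1]
finger_gap: 0.0554
```

play_rows:
  commands:
    - [0,0,0,-0.12]
    - [0,0,0,-0.12]
    - [0,0,0,-0.12]
    - [0,0,0,-0.12]
    - [0,0,0,-0.12]

```text
time_s: 6.1
eef_pos: [0.5919, -0.1683, 0.1536]
eef_rot: [-3.068, 0.675, 0.002]
force: [-0.3, -0.4, 0.8]
finger_gap: 0.0551
```

play_rows:
  commands:
    - [0,0,0,-0.12]
    - [0,0,0,-0.12]
    - [0,0,0,-0.12]
    - [0,0,0,-0.011]
    - [0,0,0,0]

```text
time_s: 6.52
eef_pos: [0.592, -0.1685, 0.1537]
eef_rot: [-3.139, 0.111, 0.002]
force: [-0.3, 0.1, 0.6]
finger_gap: 0.0558
```

play_rows:
  commands:
    - [-0.0294,0.0166,0.006,0]
    - [-0.0294,0.0166,0.006,0]
    - [-0.0294,0.0166,0.006,0]
    - [-0.0294,0.0166,0.006,0]
    - [-0.0294,0.0166,0.006,0]

```text
time_s: 6.93
eef_pos: [0.4386, -0.2415, 0.1239]
eef_rot: [-3.14, 0.113, 0.0]
force: [0.6, -1.0, -0.0]
finger_gap: 0.0555
```

play_rows:
  commands:
    - [0,0,0,0]
    - [0,0,0,0]
    - [0,0,0,0]

```text
time_s: 7.18
eef_pos: [0.4407, -0.2412, 0.1246]
eef_rot: [-3.14, 0.111, -0.002]
force: [1.0, -0.3, 0.0]
finger_gap: 0.0551
```

```bash
python3 -c "
from h import *
plan(.4395,-.242,.035,-.068)
snap('scene','s4.png'); snap('top','t4.png')
a=cv2.resize(cv2.imread('pics/s4.png')[120:220,215:315],None,fx=4,fy=4,interpolation=2)
b=cv2.resize(cv2.imread('pics/t4.png')[150:250,350:450],None,fx=4,fy=4,interpolation=2)
cv2.imwrite('pics/s4c.png',np.hstack([a,b]))
print(proj('scene',[[.4395,-.242,.038]]),proj('top',[[.4395,-.242,.038]]))
"
```

```text
t 7.18 p [ 0.4407 -0.2412  0.1246] jawyaw -0.071 zax [ 0.001 -0.    -1.   ] F [ 1.  -0.3  0. ] gap 0.0551 q7 -0.09
turn total -0.003; then shift -0.0012 0.0009 0.0896 ; n>=3 each [-0.0004  0.0003  0.0299]
[[266.61737167 175.65830448]] [[401.72356395 211.09443145]]
```

View pics/s4c.png

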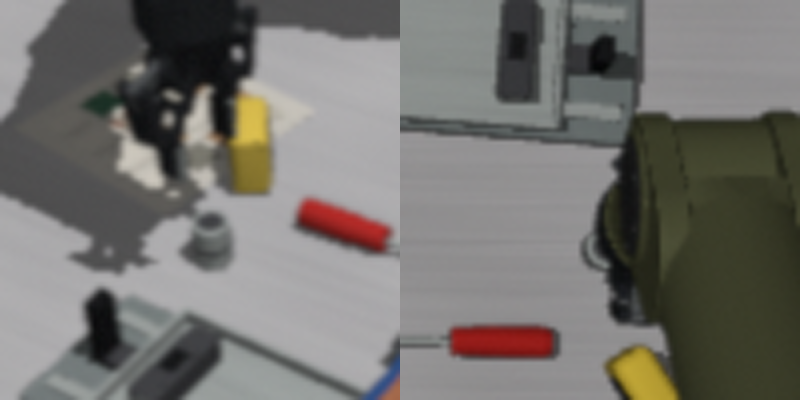

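play_rows:
  commands:
    - [0,0,0.03,0]
    - [0,0,0.03,0]
    - [0,0,0.02,0]
    - [0,0,0.0095,0]
    - [0,0,0,0]

```text
time_s: 7.7
eef_pos: [0.4402, -0.24, 0.0331]
eef_rot: [-3.138, 0.105, 0.004]
force: [0.4, -0.4, 0.4]
finger_gap: 0.0554
```

play_rows:
  commands:
    - [0,0,0,0]
    - [0,0,0,0]
    - [0,0,0,0]
    - [0,0,0,0]
    - [0,0,0,0]
  gripper: 1

```text
time_s: 8.12
eef_pos: [0.4412, -0.2413, 0.0361]
eef_rot: [3.139, -0.107, 0.004]
force: [-0.5, 1.9, 7.1]
finger_gap: 0.0299
```

play_rows:
  commands:
    - [0,0,-0.02,0]
    - [0,0,-0.03,0]
    - [0,0,-0.03,0]
    - [0,0,-0.025,0]
    - [0,0,0,0]

```text
time_s: 8.53
eef_pos: [0.4425, -0.242, 0.1446]
eef_rot: [3.136, -0.107, 0.011]
force: [0.8, 0.6, -1.2]
finger_gap: 0.0303
```

```bash
python3 -c "
from h import *
plan(.595,-.124,.14,-.068)
im=snap('top','t5.png')
for t in(60,75): print(obb('top',im,(325,192,352,227),.02,t))
"
```

```text
t 8.53 p [ 0.4425 -0.242   0.1446] jawyaw -0.068 zax [ 0.007 -0.004 -1.   ] F [ 0.8  0.6 -1.2] gap 0.0303 q7 -0.07
turn total -0.000; then shift 0.1441 -0.1281 0.0046 ; n>=4 each [ 0.036  -0.032   0.0012]
(array([441.3, -41.1]), array([25.7, 75.8]), -0.12)
(array([440.7, -43.7]), array([33.9, 78.8]), -0.117)
```

play_rows:
  commands:
    - [0.029,-0.0257,0,0]
    - [0.029,-0.0257,0,0]
    - [0.029,-0.0257,0,0]
    - [0.029,-0.0257,0,0]
    - [0.0285,-0.0255,0,0]

```text
time_s: 9.0
eef_pos: [0.5937, -0.1221, 0.1386]
eef_rot: [3.139, -0.108, -0.002]
force: [0.8, 0.1, -1.0]
finger_gap: 0.0302
```

play_rows:
  commands:
    - [0,0,0,0]
    - [0,0,0,0]
    - [0,0,0,0]

```text
time_s: 9.25
eef_pos: [0.5921, -0.1232, 0.1384]
eef_rot: [3.139, -0.106, -0.004]
force: [-0.4, -1.5, -1.8]
finger_gap: 0.0299
```

```bash
python3 -c "
from h import *
plan(.595,-.122,.067,-.068)
"
```

```text
t 9.25 p [ 0.5921 -0.1232  0.1384] jawyaw -0.067 zax [-0.003 -0.    -1.   ] F [-0.4 -1.5 -1.8] gap 0.0299 q7 -0.32
turn total 0.001; then shift 0.0028 -0.0014 0.0714 ; n>=2 each [ 0.0014 -0.0007  0.0357]
```

play_rows:
  commands:
    - [0.003,-0.001,0.025,0]
    - [0,0,0.025,0]
    - [0,0,0.012,0]
    - [0,0,0.006,0]
    - [0,0,0.002,0]

```text
time_s: 9.67
eef_pos: [0.5949, -0.1232, 0.0687]
eef_rot: [3.14, -0.109, -0.004]
force: [-0.2, 0.0, -1.4]
finger_gap: 0.0299
```

play_rows:
  commands:
    - [0,0,0.002,0]
    - [0,0,0,0]
    - [0,0,0,0]

```text
time_s: 9.92
eef_pos: [0.5967, -0.1223, 0.0688]
eef_rot: [3.14, -0.107, 0.002]
force: [-0.2, 0.4, -0.6]
finger_gap: 0.03
```

play_rows:
  commands:
    - [0,0,0,0]
    - [0,0,0,0]
    - [0,0,0,0]
    - [0,0,0,0]
  gripper: 0.45

```text
time_s: 10.25
eef_pos: [0.5964, -0.1222, 0.0682]
eef_rot: [3.14, -0.107, 0.001]
force: [-0.8, 0.5, 0.1]
finger_gap: 0.0469
```

play_rows:
  commands:
    - [0,0,-0.01,0]
    - [0,0,-0.03,0]
    - [0,0,-0.03,0]
    - [0,0,-0.03,0]
    - [0,0,0,0]

```text
time_s: 10.67
eef_pos: [0.5991, -0.1216, 0.1745]
eef_rot: [3.139, -0.106, 0.015]
force: [0.7, 0.5, 0.0]
finger_gap: 0.0472
```

```bash
python3 -c "
from h import *
plan(.441,-.043,.14,-.125-np.pi/2)
im=snap('top','t6.png')
for t in(60,75): print(obb('top',im,(325,192,352,227),.02,t))
"
```

```text
t 10.67 p [ 0.5991 -0.1216  0.1745] jawyaw -0.068 zax [ 0.009 -0.001 -1.   ] F [0.7 0.5 0. ] gap 0.0472 q7 -0.3
turn total -1.514; then shift 0.0583 -0.1667 0.0345 ; n>=5 each [ 0.0117 -0.0333  0.0069]
(array([441.4, -41. ]), array([24.2, 74.9]), -0.122)
(array([440.6, -43.3]), array([32.6, 78.4]), -0.128)
```

play_rows:
  commands:
    - [0,0,0,-0.12]
    - [0,0,0,-0.12]
    - [0,0,0,-0.12]
    - [0,0,0,-0.12]
    - [0,0,0,-0.12]
  gripper: 0.4

```text
time_s: 11.13
eef_pos: [0.5957, -0.1223, 0.1674]
eef_rot: [-3.028, -0.835, 0.001]
force: [0.9, -0.7, 0.1]
finger_gap: 0.0514
```

play_rows:
  commands:
    - [0,0,0,-0.12]
    - [0,0,0,-0.12]
    - [0,0,0,-0.12]
    - [0,0,0,-0.12]
    - [0,0,0,-0.12]

```text
time_s: 11.55
eef_pos: [0.5957, -0.1223, 0.1673]
eef_rot: [-2.646, -1.692, 0.001]
force: [0.3, 0.1, 0.6]
finger_gap: 0.0512
```

play_rows:
  commands:
    - [0,0,0,-0.12]
    - [0,0,0,-0.12]
    - [0,0,0,-0.074]
    - [0.012,-0.033,0.007,0]
    - [0.012,-0.033,0.007,0]

```text
time_s: 11.97
eef_pos: [0.5334, -0.0902, 0.1529]
eef_rot: [-2.357, -2.075, -0.002]
force: [1.0, 1.0, 0.2]
finger_gap: 0.0512
```

play_rows:
  commands:
    - [0.012,-0.033,0.007,0]
    - [0.012,-0.033,0.007,0]
    - [0.011,-0.032,0.006,0]
    - [0,0,0,0]
    - [0,0,0,0]

```text
time_s: 12.38
eef_pos: [0.439, -0.0431, 0.1336]
eef_rot: [2.353, 2.081, -0.003]
force: [1.5, 0.3, 0.3]
finger_gap: 0.0516
```

```bash
python3 -c "
from h import *
plan(.441,-.043,.033,-.125-np.pi/2)
im=snap('scene','s7.png');im=snap('top','t7.png')
a=cv2.resize(cv2.imread('pics/s7.png')[130:260,220:350],None,fx=3,fy=3,interpolation=2)
b=cv2.resize(cv2.imread('pics/t7.png')[130:260,300:430],None,fx=3,fy=3,interpolation=2)
cv2.imwrite('pics/s7c.png',np.hstack([a,b]))
"
```

```text
t 12.38 p [ 0.439  -0.0431  0.1336] jawyaw 1.448 zax [-0.002 -0.002 -1.   ] F [1.5 0.3 0.3] gap 0.0516 q7 0.7
turn total 0.003; then shift 0.0004 0.0020 0.1006 ; n>=3 each [0.0001 0.0007 0.0335]
```

View pics/s7c.png

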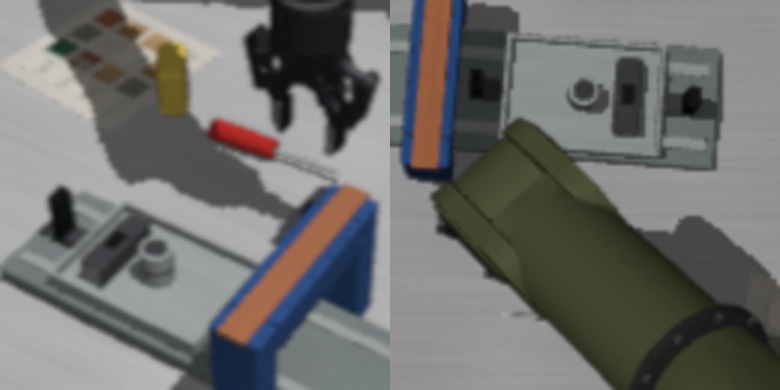

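play_rows:
  commands:
    - [0,0.002,0.03,0]
    - [0,0,0.03,0]
    - [0,0,0.025,0]
    - [0,0,0.0155,0]
    - [0,0,0,0]

```text
time_s: 12.9
eef_pos: [0.4426, -0.0438, 0.0307]
eef_rot: [-2.355, -2.075, 0.003]
force: [0.5, 0.8, 0.0]
finger_gap: 0.051
```

play_rows:
  commands:
    - [0,0,0,0]
    - [0,0,0,0]
    - [0,0,0,0]
    - [0,0,0,0]
    - [0,0,0,0]
  gripper: 1

```text
time_s: 13.32
eef_pos: [0.444, -0.043, 0.0345]
eef_rot: [2.355, 2.077, 0.004]
force: [-0.4, 2.2, 7.3]
finger_gap: 0.0243
```

play_rows:
  commands:
    - [0,0,-0.02,0]
    - [0,0,-0.03,0]
    - [0,0,-0.03,0]
    - [0,0,-0.03,0]
    - [0,0,0,0]

```text
time_s: 13.73
eef_pos: [0.4446, -0.0433, 0.1477]
eef_rot: [2.352, 2.075, 0.006]
force: [0.8, -0.1, -3.9]
finger_gap: 0.0242
```

```bash
python3 -c "
from h import *
plan(.598,-.077,.145,-1.639)
"
```

```text
t 13.73 p [ 0.4446 -0.0433  0.1477] jawyaw 1.446 zax [ 0.006 -0.001 -1.   ] F [ 0.8 -0.1 -3.9] gap 0.0242 q7 0.73
turn total -0.057; then shift -0.0232 0.1553 0.0027 ; n>=4 each [-0.0058  0.0388  0.0007]
```

play_rows:
  commands:
    - [-0.012,0.015,0,-0.057]
    - [-0.012,0.028,0,0]
    - [0,0.028,0,0]
    - [0,0.028,0,0]
    - [0,0.028,0,0]

```text
time_s: 14.15
eef_pos: [0.5674, -0.0786, 0.1423]
eef_rot: [-2.297, -2.143, 0.004]
force: [0.5, 0.3, -4.0]
finger_gap: 0.0245
```

play_rows:
  commands:
    - [0,0.028,0,0]
    - [0,0,0,0]
    - [0,0,0,0]
    - [0,0,0,0]

```text
time_s: 14.48
eef_pos: [0.5937, -0.079, 0.1422]
eef_rot: [-2.294, -2.144, 0.003]
force: [-0.3, 0.9, -3.8]
finger_gap: 0.0238
```

```bash
python3 -c "
from h import *
plan(.598,-.077,.065,-1.639)
"
```

```text
t 14.48 p [ 0.5937 -0.079   0.1422] jawyaw 1.503 zax [-0.003 -0.    -1.   ] F [-0.3  0.9 -3.8] gap 0.0238 q7 0.91
turn total 0.000; then shift 0.0023 0.0041 0.0772 ; n>=2 each [0.0011 0.0021 0.0386]
```

play_rows:
  commands:
    - [0.002,0.003,0.025,0]
    - [0,0,0.025,0]
    - [0,0,0.015,0]
    - [0,0,0.008,0]
    - [0,0,0.003,0]

```text
time_s: 14.9
eef_pos: [0.5968, -0.0774, 0.066]
eef_rot: [-2.294, -2.144, 0.003]
force: [0.4, -0.4, -4.4]
finger_gap: 0.0242
```

play_rows:
  commands:
    - [0,0,0.001,0]
    - [0,0,0,0]
    - [0,0,0,0]

```text
time_s: 15.15
eef_pos: [0.5987, -0.0768, 0.0674]
eef_rot: [2.295, 2.144, 0.002]
force: [1.1, 0.2, -4.0]
finger_gap: 0.0242
```

play_rows:
  commands:
    - [0,0,0,0]
    - [0,0,0,0]
    - [0,0,0,0]
    - [0,0,0,0]
  gripper: 0.55

```text
time_s: 15.48
eef_pos: [0.5986, -0.0767, 0.067]
eef_rot: [2.295, 2.144, 0.002]
force: [0.5, 1.3, -0.4]
finger_gap: 0.0386
```

play_rows:
  commands:
    - [0,0,-0.01,0]
    - [0,0,-0.03,0]
    - [0,0,-0.03,0]
    - [0,0,-0.03,0]
    - [0,0,-0.02,0]

```text
time_s: 15.9
eef_pos: [0.5987, -0.0764, 0.19]
eef_rot: [2.294, 2.144, 0.004]
force: [0.6, 0.3, 0.2]
finger_gap: 0.0385
```

```bash
python3 -c "
from h import *
# dial at 1 click: bar dir: machine x rotated clockwise 0.5236
plan(.475,.1695,.16,-.068-.5236+np.pi/2)
"
```

```text
t 15.9 p [ 0.5987 -0.0764  0.19  ] jawyaw 1.503 zax [ 0.003  0.    -1.   ] F [0.6 0.3 0.2] gap 0.0385 q7 0.96
turn total 0.524; then shift 0.1351 -0.2399 0.0300 ; n>=6 each [ 0.0225 -0.04    0.005 ]
```

play_rows:
  commands:
    - [0,0,0,0.105]
    - [0,0,0,0.105]
    - [0,0,0,0.105]
    - [0,0,0,0.105]
    - [0,0,0,0.104]
  gripper: 0.5

```text
time_s: 16.32
eef_pos: [0.5981, -0.077, 0.1873]
eef_rot: [2.776, 1.47, 0.001]
force: [0.4, -1.1, -0.7]
finger_gap: 0.0428
```

play_rows:
  commands:
    - [0.0193,-0.0343,0,0]
    - [0.0193,-0.0343,0,0]
    - [0.0193,-0.0343,0,0]
    - [0.0193,-0.0343,0,0]
    - [0.0193,-0.0343,0,0]

```text
time_s: 16.73
eef_pos: [0.5086, 0.1002, 0.1872]
eef_rot: [2.772, 1.476, 0.001]
force: [0.3, 0.3, -0.5]
finger_gap: 0.0429
```

play_rows:
  commands:
    - [0.0193,-0.0343,0,0]
    - [0.0193,-0.0343,0,0]
    - [0,0,0,0]
    - [0,0,0,0]
    - [0,0,0,0]

```text
time_s: 17.15
eef_pos: [0.4745, 0.1688, 0.1868]
eef_rot: [2.771, 1.477, 0.001]
force: [0.2, -1.5, 0.7]
finger_gap: 0.0422
```

```bash
python3 -c "
from h import *
plan(.475,.1695,.085,-.068-.5236+np.pi/2)
im=snap('scene','s8.png');im=snap('top','t8.png')
a=cv2.resize(cv2.imread('pics/s8.png')[130:260,230:430],None,fx=4,fy=4,interpolation=2)
b=cv2.resize(cv2.imread('pics/t8.png')[120:200,250:430],(800,356),interpolation=2)[:80*4]
cv2.imwrite('pics/s8c.png',cv2.resize(np.vstack([a[:360,:800],b[:240]]),(800,600)))
print(proj('scene',[[.475,.1695,.092]]))
"
```

```text
t 17.15 p [0.4745 0.1688 0.1868] jawyaw 0.98 zax [ 0.001 -0.001 -1.   ] F [ 0.2 -1.5  0.7] gap 0.0422 q7 0.03
turn total 0.000; then shift 0.0009 0.0000 0.1018 ; n>=3 each [0.0003 0.     0.0339]
[[385.91567837 214.45836451]]
```

View pics/s8c.png

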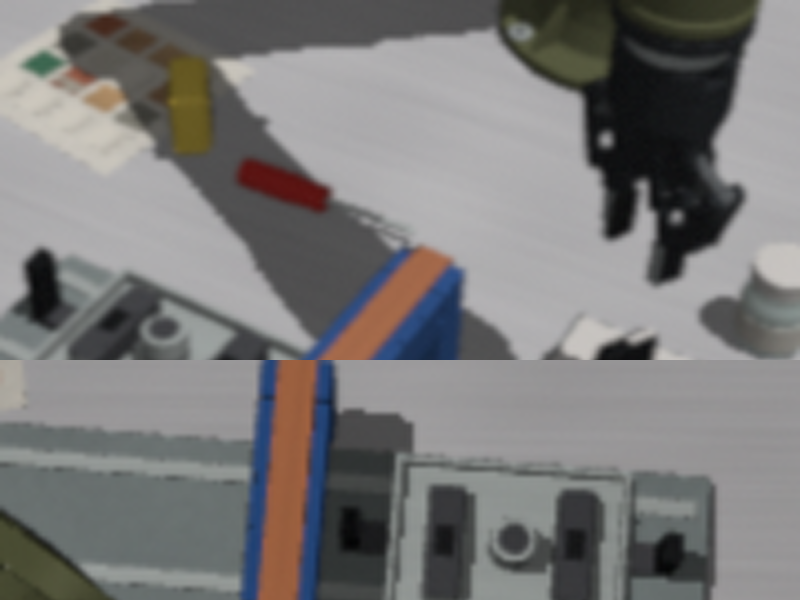

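play_rows:
  commands:
    - [0.0005,0,0.03,0]
    - [0,0,0.03,0]
    - [0,0,0.025,0]
    - [0,0,0.014,0]
    - [0,0,0,0]

```text
time_s: 17.67
eef_pos: [0.4737, 0.1671, 0.0845]
eef_rot: [-2.774, -1.473, 0.008]
force: [-0.1, -0.0, 0.8]
finger_gap: 0.0429
```

play_rows:
  commands:
    - [0,0,0,0]
    - [0,0,0,0]
    - [0,0,0,0]
    - [0,0,0,0]
    - [0,0,0,0]
  gripper: 1
  newtons: 40

```text
time_s: 18.08
eef_pos: [0.4768, 0.1715, 0.0888]
eef_rot: [-2.771, -1.476, -0.01]
force: [5.1, 5.5, -7.9]
finger_gap: 0.0131
```

```bash
python3 -c "
from h import *
s=st();print(s['moment'])
"
```

```text
t 18.08 p [0.4768 0.1715 0.0888] jawyaw 0.979 zax [ 0.005  0.005 -1.   ] F [ 5.1  5.5 -7.9] gap 0.0131 q7 -0.12
[ 1.02561561 -0.94380007 -0.01476753]
```

play_rows:
  commands:
    - [0.002,0,0,0.11]
    - [0,0,0,0.11]
    - [0,0,0,0.11]
    - [0,0,0,0.11]
    - [0,0,0,0.11]

```text
time_s: 18.5
eef_pos: [0.4768, 0.1717, 0.0887]
eef_rot: [-3.07, -0.659, -0.005]
force: [1.5, 1.1, -4.9]
finger_gap: 0.013
```

play_rows:
  commands:
    - [0,0,0,0.11]
    - [0,0,0,0.11]
    - [0,0,0,0.11]
    - [0,0,0,0.11]
    - [0,0,0,0.11]

```text
time_s: 18.92
eef_pos: [0.4767, 0.1717, 0.0887]
eef_rot: [-3.133, 0.198, -0.004]
force: [1.2, 1.0, -4.2]
finger_gap: 0.0131
```

play_rows:
  commands:
    - [0,0,0,0.11]
    - [0,0,0,0.11]
    - [0,0,0,0.11]
    - [0,0,0,0.11]
    - [0,0,0,0.11]

```text
time_s: 19.33
eef_pos: [0.4766, 0.1718, 0.0886]
eef_rot: [-2.961, 1.041, -0.003]
force: [1.3, 0.8, -2.7]
finger_gap: 0.013
```

play_rows:
  commands:
    - [0,0,0,0.11]
    - [0,0,0,0.11]
    - [0,0,0,0.11]
    - [0,0,0,0.11]
    - [0,0,0,0]

```text
time_s: 19.75
eef_pos: [0.4766, 0.1719, 0.0886]
eef_rot: [-2.663, 1.662, -0.002]
force: [0.7, 2.4, 1.3]
finger_gap: 0.0132
```

play_rows:
  commands:
    - [0,0,0,0]
    - [0,0,0,0]

```text
time_s: 19.92
eef_pos: [0.4766, 0.1719, 0.0885]
eef_rot: [-2.67, 1.651, -0.002]
force: [0.9, 0.9, 7.5]
finger_gap: 0.013
```

```bash
python3 -c "
from h import *
s=st();print(s['moment'])
"
```

```text
t 19.92 p [0.4766 0.1719 0.0885] jawyaw -1.107 zax [ 0.002  0.001 -1.   ] F [0.9 0.9 7.5] gap 0.013 q7 -1.71
[0.16274779 0.04733074 0.02554382]
```

Dial turned 2.09 rad. Open and lift, then check.

play_rows:
  commands:
    - [0,0,0,0]
    - [0,0,0,0]
    - [0,0,0,0]
    - [0,0,0,0]
    - [0,0,0,0]
  gripper: 0.5

```text
time_s: 20.33
eef_pos: [0.4755, 0.1711, 0.0872]
eef_rot: [2.669, -1.656, -0.001]
force: [0.0, 0.2, -0.3]
finger_gap: 0.043
```

play_rows:
  commands:
    - [0,0,-0.01,0]
    - [0,0,-0.03,0]
    - [0,0,-0.03,0]
    - [0,0,-0.03,0]
    - [0,0,-0.02,0]

```text
time_s: 20.75
eef_pos: [0.476, 0.1716, 0.2107]
eef_rot: [-2.668, 1.655, -0.002]
force: [0.2, 0.2, 0.7]
finger_gap: 0.0431
```

```bash
python3 -c "
from h import *
# handle_right: pinch across machine x
plan(.588,-.235,.2,-.068)
im=snap('scene','s9.png');im=snap('top','t9.png')
a=cv2.resize(cv2.imread('pics/s9.png')[195:265,350:440],None,fx=6,fy=6,interpolation=2)
cv2.imwrite('pics/s9c.png',cv2.convertScaleAbs(a,alpha=1.4))
b=cv2.resize(cv2.imread('pics/t9.png')[170:225,245:300],None,fx=6,fy=6,interpolation=2);cv2.imwrite('pics/t9c.png',b)
P=np.array([.475,.170]); 
for k in(0,4,5,6):
  a=-.068+np.pi-.5236*k
  print(k,proj('scene',[[*P,.092],[P[0]+.022*np.cos(a),P[1]+.022*np.sin(a),.092]]).round(1).tolist())
"
```

```text
t 20.75 p [0.476  0.1716 0.2107] jawyaw -1.111 zax [ 0.002  0.001 -1.   ] F [0.2 0.2 0.7] gap 0.0431 q7 -1.64
turn total -1.043; then shift 0.1394 0.3980 0.0107 ; n>=10 each [0.0139 0.0398 0.0011]
0 [[386.1, 214.5], [389.4, 209.6]]
4 [[386.1, 214.5], [390.9, 219.7]]
5 [[386.1, 214.5], [386.9, 220.4]]
6 [[386.1, 214.5], [382.7, 219.5]]
```

View pics/s9c.png

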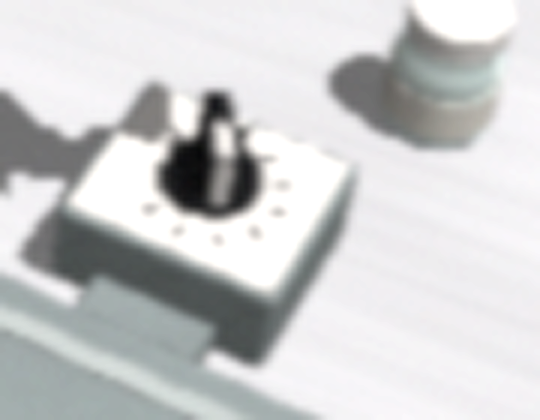

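play_rows:
  commands:
    - [0,0,0,-0.12]
    - [0,0,0,-0.12]
    - [0,0,0,-0.12]
    - [0,0,0,-0.12]
    - [0,0,0,-0.12]

```text
time_s: 21.27
eef_pos: [0.4751, 0.171, 0.2069]
eef_rot: [3.041, -0.784, -0.001]
force: [0.1, -0.1, 0.5]
finger_gap: 0.0426
```

play_rows:
  commands:
    - [0,0,0,-0.12]
    - [0,0,0,-0.12]
    - [0,0,0,-0.12]
    - [0,0,0,-0.083]
    - [0,0,0,0]

```text
time_s: 21.68
eef_pos: [0.4752, 0.1709, 0.2068]
eef_rot: [3.14, -0.101, -0.002]
force: [-0.7, 0.7, 0.2]
finger_gap: 0.0429
```

play_rows:
  commands:
    - [0.014,0.04,0,0]
    - [0.014,0.04,0,0]
    - [0.014,0.04,0,0]
    - [0.014,0.04,0,0]
    - [0.014,0.04,0,0]

```text
time_s: 22.1
eef_pos: [0.5308, -0.0316, 0.2072]
eef_rot: [3.14, -0.111, -0.001]
force: [0.4, 0.2, 0.6]
finger_gap: 0.0427
```

play_rows:
  commands:
    - [0.014,0.04,0.01,0]
    - [0.014,0.04,0.01,0]
    - [0.014,0.04,0.01,0]
    - [0.014,0.04,0.01,0]
    - [0.014,0.04,0.01,0]

```text
time_s: 22.52
eef_pos: [0.5846, -0.2272, 0.1586]
eef_rot: [3.14, -0.112, -0.001]
force: [1.5, 0.8, -0.0]
finger_gap: 0.0428
```

play_rows:
  commands:
    - [0,0,0,0]
    - [0,0,0,0]
    - [0,0,0,0]

```text
time_s: 22.77
eef_pos: [0.5844, -0.2245, 0.1589]
eef_rot: [-3.138, 0.11, 0.002]
force: [-0.7, 1.3, -0.1]
finger_gap: 0.0428
```

```bash
python3 -c "
from h import *
plan(.589,-.234,.075,-.068)
im=cv2.imread('pics/t9.png')
b=cv2.resize(im[130:200,320:420],None,fx=8,fy=8,interpolation=2);cv2.imwrite('pics/t9h.png',b)
print((proj('top',[[.589,-.234,.084],[.589,-.234,.034]])-[320,130])*8)
im=snap('scene','s10.png');cv2.imwrite('pics/s10c.png',cv2.resize(cv2.imread('pics/s10.png')[140:260,200:360],None,fx=5,fy=5,interpolation=2))
"
```

```text
t 22.77 p [ 0.5844 -0.2245  0.1589] jawyaw -0.07 zax [-0.001  0.001 -1.   ] F [-0.7  1.3 -0.1] gap 0.0428 q7 -0.03
turn total -0.002; then shift 0.0053 0.0092 0.0839 ; n>=3 each [0.0018 0.0031 0.028 ]
[[649.481656   251.68183667]
 [631.14019841 272.70090987]]
```

View pics/t9h.png

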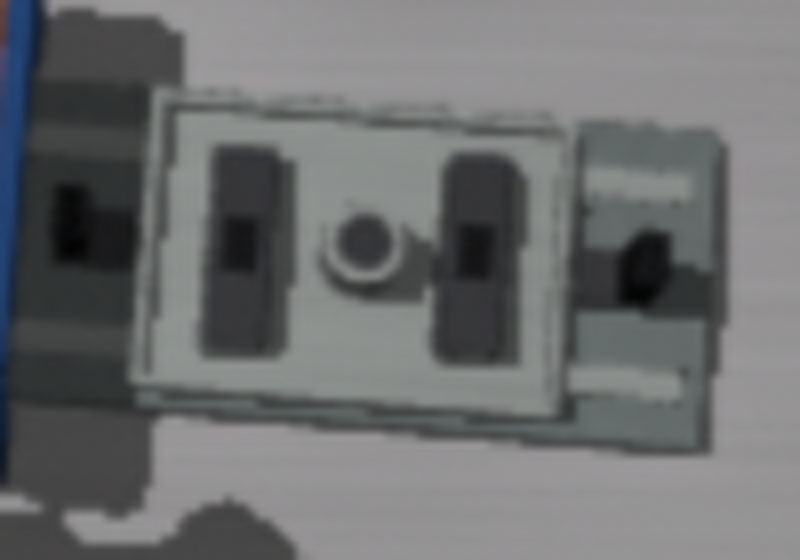

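View pics/s10c.png

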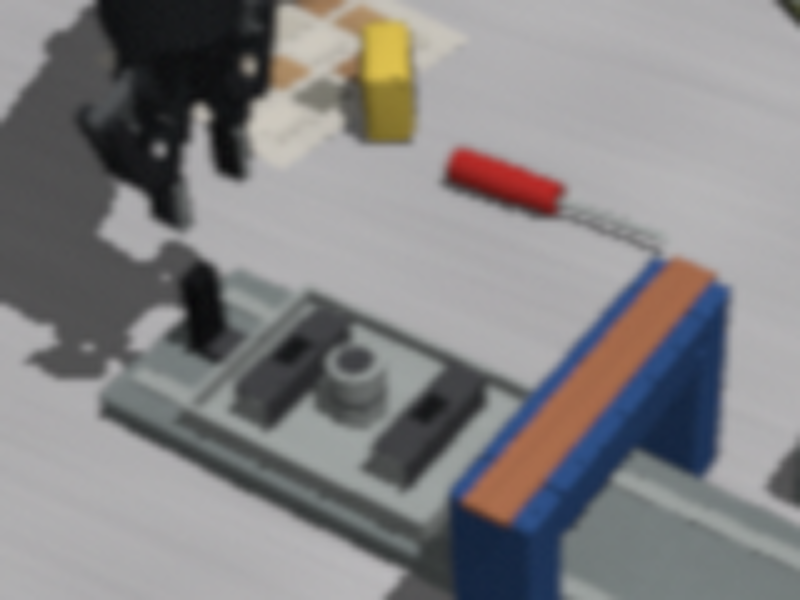

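play_rows:
  commands:
    - [0.005,0.0105,0.01,0]
    - [0,0,0.03,0]
    - [0,0,0.025,0]
    - [0,0,0.017,0]
    - [0,0,0,0]

```text
time_s: 23.23
eef_pos: [0.587, -0.2349, 0.0736]
eef_rot: [-3.138, 0.105, 0.009]
force: [-0.9, 0.3, -0.8]
finger_gap: 0.0426
```

play_rows:
  commands:
    - [0,0,0,0]
    - [0,0,0,0]
    - [0,0,0,0]
    - [0,0,0,0]
    - [0,0,0,0]
  gripper: 1

```text
time_s: 23.65
eef_pos: [0.5888, -0.2356, 0.0783]
eef_rot: [-3.14, 0.107, 0.0]
force: [-5.1, 2.5, 1.5]
finger_gap: 0.0211
```

```bash
python3 -c "
from h import *
# machine-y of TCP
s=st();p=np.array(s['eef_pos'])[:2]-[.606,.030];print('my',p@[.068,.998],'mx',p@[.998,-.068])
plan(.606-.078*.068,.030-.078*.998,.077)
"
```

```text
t 23.65 p [ 0.5888 -0.2356  0.0783] jawyaw -0.068 zax [-0.  0. -1.] F [-5.1  2.5  1.5] gap 0.0211 q7 -0.07
my -0.2662301757410659 mx 0.0008870888991657218
t 23.65 p [ 0.5888 -0.2356  0.0783] jawyaw -0.068 zax [-0.  0. -1.] F [-5.1  2.5  1.5] gap 0.0211 q7 -0.07
turn total -0.000; then shift -0.0009 -0.1881 0.0013 ; n>=5 each [-0.0002 -0.0376  0.0003]
```

play_rows:
  commands:
    - [0,-0.003,0,0]
    - [0,-0.006,0,0]
    - [0,-0.009,0,0]
    - [0,-0.011,0,0]
    - [0,-0.012,0,0]

```text
time_s: 24.07
eef_pos: [0.5915, -0.197, 0.0783]
eef_rot: [3.137, -0.11, 0.001]
force: [-5.8, -2.8, 3.6]
finger_gap: 0.0211
```

play_rows:
  commands:
    - [0,-0.012,0,0]
    - [0,-0.012,0,0]
    - [0,-0.012,0,0]
    - [0,-0.012,0,0]
    - [0,-0.012,0,0]

```text
time_s: 24.48
eef_pos: [0.5957, -0.1361, 0.0783]
eef_rot: [3.138, -0.109, 0.001]
force: [-4.7, -3.2, 3.0]
finger_gap: 0.0211
```

```bash
python3 -c "
from h import *
st()
plan(.606-.078*.068,.030-.078*.998,.077)
"
```

```text
t 24.48 p [ 0.5957 -0.1361  0.0783] jawyaw -0.069 zax [ 0.    -0.002 -1.   ] F [-4.7 -3.2  3. ] gap 0.0211 q7 -0.23
t 24.48 p [ 0.5957 -0.1361  0.0783] jawyaw -0.069 zax [ 0.    -0.002 -1.   ] F [-4.7 -3.2  3. ] gap 0.0211 q7 -0.23
turn total -0.000; then shift -0.0012 -0.0884 0.0013 ; n>=3 each [-0.0004 -0.0295  0.0004]
```

play_rows:
  commands:
    - [0,-0.012,0,0]
    - [0,-0.012,0,0]
    - [0,-0.012,0,0]
    - [0,-0.012,0,0]
    - [0,-0.012,0,0]

```text
time_s: 24.9
eef_pos: [0.5999, -0.0761, 0.0783]
eef_rot: [3.138, -0.108, 0.001]
force: [-4.0, -2.6, 3.0]
finger_gap: 0.0214
```

play_rows:
  commands:
    - [0,-0.01,0,0]
    - [0,-0.007,0,0]
    - [0,-0.004,0,0]
    - [0,-0.002,0,0]
    - [0,0,0,0]

```text
time_s: 25.32
eef_pos: [0.6017, -0.0515, 0.0783]
eef_rot: [-3.14, 0.106, -0.001]
force: [-4.9, 1.2, 6.2]
finger_gap: 0.0213
```

play_rows:
  commands:
    - [0,0,0,0]
    - [0,0,0,0]
    - [0,0,0,0]
    - [0,0,0,0]
  gripper: 0.5

```text
time_s: 25.65
eef_pos: [0.6022, -0.0523, 0.0776]
eef_rot: [-3.139, 0.107, -0.002]
force: [-0.7, -1.0, -0.5]
finger_gap: 0.0428
```

play_rows:
  commands:
    - [0,0,-0.01,0]
    - [0,0,-0.03,0]
    - [0,0,-0.035,0]
    - [0,0,-0.035,0]
    - [0,0,-0.02,0]

```text
time_s: 26.07
eef_pos: [0.6028, -0.052, 0.2121]
eef_rot: [-3.139, 0.107, -0.008]
force: [0.9, -0.1, 0.2]
finger_gap: 0.0429
```

```bash
python3 -c "
from h import *
s=st();p=np.array(s['eef_pos'])[:2]-[.606,.030];m=p@[.068,.998];print('my',m)
m+=.224; plan(.606+m*.068,.030+m*.998,.2)
im=snap('scene','s11.png');cv2.imwrite('pics/s11c.png',cv2.resize(cv2.imread('pics/s11.png')[170:290,270:430],None,fx=5,fy=5,interpolation=2))
"
```

```text
t 26.07 p [ 0.6028 -0.052   0.2121] jawyaw -0.068 zax [ 0.005  0.    -1.   ] F [ 0.9 -0.1  0.2] gap 0.0429 q7 -0.28
my -0.08205600989283242
t 26.07 p [ 0.6028 -0.052   0.2121] jawyaw -0.068 zax [ 0.005  0.    -1.   ] F [ 0.9 -0.1  0.2] gap 0.0429 q7 -0.28
turn total -0.000; then shift -0.0024 -0.2240 0.0121 ; n>=6 each [-0.0004 -0.0373  0.002 ]
```

View pics/s11c.png

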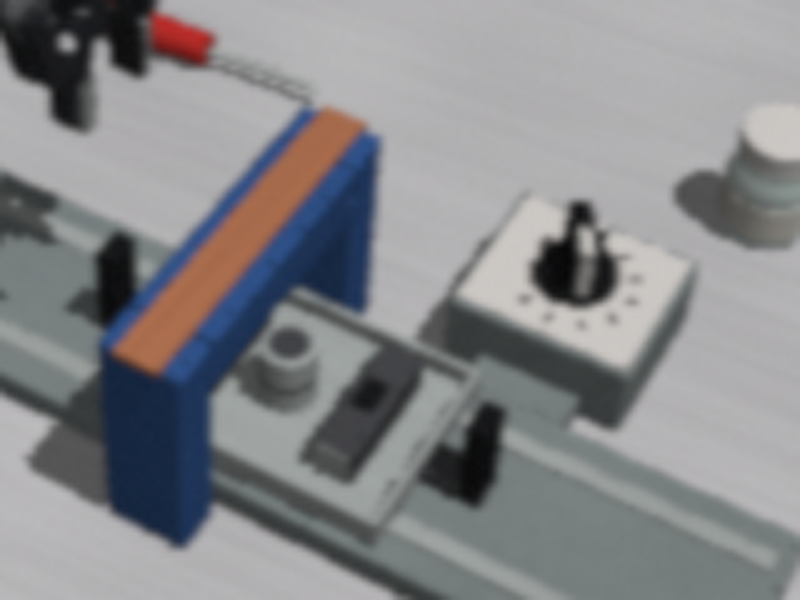

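play_rows:
  commands:
    - [0,-0.038,0,0]
    - [0,-0.038,0,0]
    - [0,-0.038,0,0]
    - [0,-0.038,0,0]
    - [0,-0.038,0,0]

```text
time_s: 26.53
eef_pos: [0.6144, 0.1388, 0.2081]
eef_rot: [-3.139, 0.108, -0.001]
force: [0.5, -0.4, 0.0]
finger_gap: 0.0429
```

play_rows:
  commands:
    - [0,-0.034,0,0]
    - [0,0,0.03,0]
    - [0,0,0,0]
    - [0,0,0,0]
    - [0,0,0,0]

```text
time_s: 26.95
eef_pos: [0.6172, 0.17, 0.1783]
eef_rot: [3.139, -0.109, 0.001]
force: [0.1, 0.0, -0.4]
finger_gap: 0.0426
```

```bash
python3 -c "
from h import *
plan(.6174,.1713,.077,-.068)
"
```

```text
t 26.95 p [0.6172 0.17   0.1783] jawyaw -0.07 zax [ 0.001 -0.001 -1.   ] F [ 0.1  0.  -0.4] gap 0.0426 q7 -0.65
turn total -0.002; then shift 0.0001 -0.0013 0.1013 ; n>=3 each [ 0.     -0.0004  0.0338]
```

play_rows:
  commands:
    - [0,-0.001,0.03,0]
    - [0,0,0.03,0]
    - [0,0,0.025,0]
    - [0,0,0.016,0]
    - [0,0,0,0]

```text
time_s: 27.37
eef_pos: [0.616, 0.1698, 0.0743]
eef_rot: [3.138, -0.11, -0.006]
force: [-0.3, -0.8, 0.2]
finger_gap: 0.043
```

play_rows:
  commands:
    - [0,0,0,0]
    - [0,0,0,0]
    - [0,0,0,0]
    - [0,0,0,0]
    - [0,0,0,0]
  gripper: 1

```text
time_s: 27.78
eef_pos: [0.6172, 0.1719, 0.0784]
eef_rot: [3.14, -0.108, 0.003]
force: [-3.7, -2.1, 8.0]
finger_gap: 0.0212
```

play_rows:
  commands:
    - [0,-0.003,0,0]
    - [0,-0.006,0,0]
    - [0,-0.009,0,0]
    - [0,-0.011,0,0]
    - [0,-0.011,0,0]

```text
time_s: 28.2
eef_pos: [0.62, 0.2116, 0.0784]
eef_rot: [3.139, -0.109, 0.003]
force: [-3.2, -2.8, 6.6]
finger_gap: 0.0213
```

play_rows:
  commands:
    - [0,-0.011,0,0]
    - [0,-0.011,0,0]
    - [0,-0.011,0,0]
    - [0,-0.011,0,0]
    - [0,-0.011,0,0]

```text
time_s: 28.62
eef_pos: [0.6239, 0.267, 0.0785]
eef_rot: [3.14, -0.108, 0.003]
force: [-1.9, -3.2, 6.4]
finger_gap: 0.0216
```

```bash
python3 -c "
from h import *
plan(.606+.272*.068,.030+.272*.998,.077,-.068)
"
```

```text
t 28.62 p [0.6239 0.267  0.0785] jawyaw -0.069 zax [ 0.002 -0.    -1.   ] F [-1.9 -3.2  6.4] gap 0.0216 q7 -0.81
turn total -0.001; then shift -0.0017 -0.0344 0.0015 ; n>=1 each [-0.0017 -0.0344  0.0015]
```

play_rows:
  commands:
    - [0,-0.01,0,0]
    - [0,-0.009,0,0]
    - [0,-0.007,0,0]
    - [0,-0.006,0,0]
    - [0,-0.004,0,0]

```text
time_s: 29.03
eef_pos: [0.6264, 0.3023, 0.0784]
eef_rot: [3.139, -0.107, 0.003]
force: [-7.5, -9.6, 15.5]
finger_gap: 0.0211
```

play_rows:
  commands:
    - [0,-0.002,0,0]
    - [0,-0.002,0,0]
    - [0,0,0,0]
    - [0,0,0,0]

```text
time_s: 29.37
eef_pos: [0.6264, 0.3024, 0.0784]
eef_rot: [3.133, -0.111, 0.001]
force: [-6.6, -13.6, 12.6]
finger_gap: 0.0216
```

play_rows:
  commands:
    - [0,0.003,0,0]
    - [0,0,0,0]
    - [0,0,0,0]

```text
time_s: 29.62
eef_pos: [0.6263, 0.3023, 0.0784]
eef_rot: [3.138, -0.109, 0.002]
force: [-2.9, -5.0, 8.1]
finger_gap: 0.0214
```

play_rows:
  commands:
    - [0,0,0,0]
    - [0,0,0,0]
    - [0,0,0,0]
    - [0,0,0,0]
  gripper: 0.5

```text
time_s: 29.95
eef_pos: [0.626, 0.3042, 0.0767]
eef_rot: [-3.139, 0.107, -0.001]
force: [0.1, 0.7, 0.1]
finger_gap: 0.0425
```

play_rows:
  commands:
    - [0,0,-0.01,0]
    - [0,0,-0.03,0]
    - [0,0,-0.035,0]
    - [0,0,-0.035,0]
    - [0,0,0,0]

```text
time_s: 30.37
eef_pos: [0.6284, 0.3063, 0.1953]
eef_rot: [-3.133, 0.107, -0.016]
force: [1.3, -0.3, 1.1]
finger_gap: 0.0427
```

```bash
python3 -c "
from h import *
plan(.476,.1713,.185,-1.111)
im=snap('scene','s12.png');cv2.imwrite('pics/s12c.png',cv2.resize(cv2.imread('pics/s12.png')[180:320,290:450],None,fx=4,fy=4,interpolation=2))
"
```

```text
t 30.37 p [0.6284 0.3063 0.1953] jawyaw -0.068 zax [ 0.01   0.007 -1.   ] F [ 1.3 -0.3  1.1] gap 0.0427 q7 -0.8
turn total 1.043; then shift 0.0533 0.1965 0.0103 ; n>=5 each [0.0107 0.0393 0.0021]
```

View pics/s12c.png

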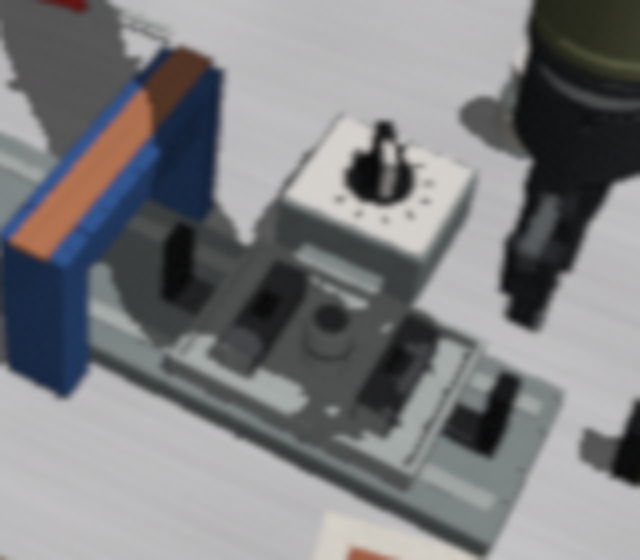

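play_rows:
  commands:
    - [0,0,0,0.12]
    - [0,0,0,0.12]
    - [0,0,0,0.12]
    - [0,0,0,0.12]
    - [0,0,0,0.12]

```text
time_s: 30.83
eef_pos: [0.6254, 0.3036, 0.1859]
eef_rot: [2.964, -1.038, -0.001]
force: [-0.9, 0.0, -1.1]
finger_gap: 0.0425
```

play_rows:
  commands:
    - [0,0,0,0.12]
    - [0,0,0,0.12]
    - [0,0,0,0.12]
    - [0,0,0,0.083]
    - [0,0,0,0]

```text
time_s: 31.25
eef_pos: [0.6253, 0.3039, 0.186]
eef_rot: [2.666, -1.661, -0.001]
force: [-1.2, -1.2, -0.1]
finger_gap: 0.0424
```

play_rows:
  commands:
    - [0.0104,0.0387,0,0]
    - [0.0104,0.0387,0,0]
    - [0.0104,0.0387,0,0]
    - [0.0104,0.0387,0,0]
    - [0.0104,0.0387,0,0]

```text
time_s: 31.67
eef_pos: [0.4736, 0.1701, 0.1861]
eef_rot: [2.672, -1.651, -0.0]
force: [1.4, 0.2, 0.9]
finger_gap: 0.0425
```

play_rows:
  commands:
    - [0,0,0,0]
    - [0,0,0,0]
    - [0,0,0,0]

```text
time_s: 31.92
eef_pos: [0.4762, 0.1718, 0.187]
eef_rot: [-2.67, 1.653, -0.001]
force: [0.3, 0.1, -0.1]
finger_gap: 0.0425
```

```bash
python3 -c "
from h import *
plan(.476,.1713,.088,-1.113)
"
```

```text
t 31.92 p [0.4762 0.1718 0.187 ] jawyaw -1.109 zax [ 0.002  0.001 -1.   ] F [ 0.3  0.1 -0.1] gap 0.0425 q7 -1.6
turn total 0.004; then shift 0.0004 0.0004 0.0990 ; n>=3 each [0.0001 0.0001 0.033 ]
```

play_rows:
  commands:
    - [0,0,0.03,0]
    - [0,0,0.03,0]
    - [0,0,0.025,0]
    - [0,0,0.014,0]
    - [0,0,0,0]

```text
time_s: 32.33
eef_pos: [0.475, 0.1721, 0.0843]
eef_rot: [2.669, -1.652, -0.005]
force: [-0.4, 0.0, 0.7]
finger_gap: 0.0424
```

play_rows:
  commands:
    - [0,0,0,0]
    - [0,0,0,0]
    - [0,0,0,0]
    - [0,0,0,0]
    - [0,0,0,0]
  gripper: 1

```text
time_s: 32.75
eef_pos: [0.4767, 0.1719, 0.0885]
eef_rot: [-2.667, 1.655, -0.003]
force: [2.5, 1.7, 0.1]
finger_gap: 0.013
```

play_rows:
  commands:
    - [0,0,0,-0.11]
    - [0,0,0,-0.11]
    - [0,0,0,-0.11]
    - [0,0,0,-0.11]
    - [0,0,0,-0.11]

```text
time_s: 33.17
eef_pos: [0.4767, 0.1718, 0.0885]
eef_rot: [-3.019, 0.861, -0.004]
force: [3.5, 1.5, -0.8]
finger_gap: 0.0133
```

play_rows:
  commands:
    - [0,0,0,-0.11]
    - [0,0,0,-0.11]
    - [0,0,0,-0.11]
    - [0,0,0,-0.11]
    - [0,0,0,-0.11]

```text
time_s: 33.58
eef_pos: [0.4768, 0.1719, 0.0885]
eef_rot: [-3.14, 0.01, -0.005]
force: [1.7, 1.2, -1.4]
finger_gap: 0.0135
```

play_rows:
  commands:
    - [0,0,0,-0.11]
    - [0,0,0,-0.11]
    - [0,0,0,-0.11]
    - [0,0,0,-0.11]
    - [0,0,0,-0.11]

```text
time_s: 34.0
eef_pos: [0.4768, 0.1718, 0.0885]
eef_rot: [-3.026, -0.843, -0.005]
force: [2.6, 2.4, -1.3]
finger_gap: 0.0133
```

play_rows:
  commands:
    - [0,0,0,-0.11]
    - [0,0,0,-0.11]
    - [0,0,0,-0.11]
    - [0,0,0,-0.11]
    - [0,0,0,-0.11]

```text
time_s: 34.42
eef_pos: [0.4769, 0.1719, 0.0885]
eef_rot: [2.683, 1.633, 0.005]
force: [3.2, 2.3, -0.8]
finger_gap: 0.0133
```

```bash
python3 -c "
from h import *
s=st();print(s['moment'])
"
```

```text
t 34.42 p [0.4769 0.1719 0.0885] jawyaw 1.093 zax [ 0.003  0.001 -1.   ] F [ 3.2  2.3 -0.8] gap 0.0133 q7 0.02
[ 0.35007194 -0.42015234 -0.36731211]
```

play_rows:
  commands:
    - [0,0,0,-0.11]
    - [0,0,0,-0.11]
    - [0,0,0,-0.11]
    - [0,0,0,-0.08]
    - [0,0,0,0]

```text
time_s: 34.83
eef_pos: [0.4768, 0.1719, 0.0884]
eef_rot: [2.297, 2.143, 0.005]
force: [3.7, 0.6, 5.6]
finger_gap: 0.0131
```

play_rows:
  commands:
    - [0,0,0,0]
    - [0,0,0,0]

```text
time_s: 35.0
eef_pos: [0.4768, 0.1719, 0.0884]
eef_rot: [2.302, 2.136, 0.005]
force: [4.1, 1.2, 4.6]
finger_gap: 0.013
```

```bash
python3 -c "
from h import *
s=st();print(s['moment'])
"
```

```text
t 35.0 p [0.4768 0.1719 0.0884] jawyaw 1.496 zax [ 0.003  0.001 -1.   ] F [4.1 1.2 4.6] gap 0.013 q7 0.34
[ 0.38710346 -0.77091042  0.03671089]
```

play_rows:
  commands:
    - [0,0,0,0]
    - [0,0,0,0]
    - [0,0,0,0]
    - [0,0,0,0]
    - [0,0,0,0]
  gripper: 0.5

```text
time_s: 35.42
eef_pos: [0.475, 0.171, 0.0873]
eef_rot: [-2.3, -2.14, 0.001]
force: [-0.1, -0.4, -0.4]
finger_gap: 0.0425
```

play_rows:
  commands:
    - [0,0,-0.01,0]
    - [0,0,-0.03,0]
    - [0,0,-0.04,0]
    - [0,0,-0.04,0]
    - [0,0,-0.04,0]

```text
time_s: 35.83
eef_pos: [0.4745, 0.1715, 0.2498]
eef_rot: [-2.298, -2.141, 0.001]
force: [2.0, -0.3, -0.8]
finger_gap: 0.0429
```

play_rows:
  commands:
    - [0,0,0,0]
    - [0,0,0,0]
    - [0,0,0,0]

```text
time_s: 36.08
eef_pos: [0.4752, 0.1709, 0.2477]
eef_rot: [2.3, 2.139, -0.0]
force: [0.4, 0.0, -0.1]
finger_gap: 0.0424
```

```bash
python3 -c "
from h import *
st()
im=snap('scene','s13.png');cv2.imwrite('pics/s13c.png',cv2.resize(cv2.imread('pics/s13.png')[180:320,290:450],None,fx=5,fy=4.2,interpolation=2))
"
```

```text
t 36.08 p [0.4752 0.1709 0.2477] jawyaw 1.499 zax [ 0.    -0.001 -1.   ] F [ 0.4  0.  -0.1] gap 0.0424 q7 0.58
```

View pics/s13c.png

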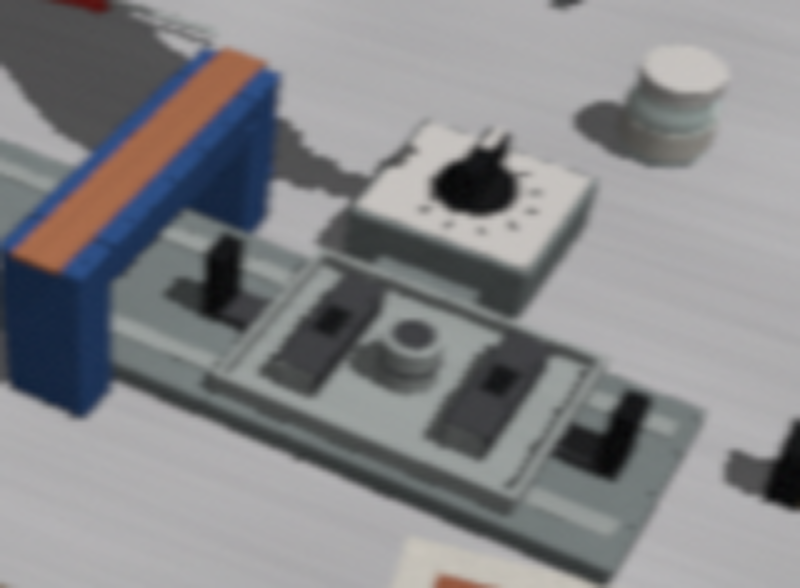

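Everything is in place: the parts lie flat on the tray floor, the tray is at the left stop, and the dial pointer is towards the robot (off).

```bash
python3 -c "
from h import *
print(manip.close_job())"
```

```text
the job is handed in; nothing more can be done
None
```

I finished the demagnetising job and handed it in at about 36 s on the robot's clock; it gave no verdict.

- **Parts:** Three steel parts were on the counter: two hammer heads and one socket, which is socket_m going by the 30 mm grip opening. All three went onto the tray floor with the tray at the right-hand end.
- **Dial to five clicks:** The dial started at one click, so I turned it four clicks clockwise and let go. The picture afterwards and the jaw angle (-1.107 rad, expected -1.115) both agreed with five clicks.
- **Tray:** I pushed it under the arch with the right handle, then pulled it out with the left one. It stopped against the left-hand stop, with the force rising to about 14 N after the expected travel.
- **Dial to off:** I turned it fully back and let go. The jaw angle was 1.496 rad, against 1.503 expected at off.

**Last checks:** The final picture shows the three parts separate and flat inside the tray walls, the tray at the left, the pointer towards the robot, and the gripper clear. The jar was where it started. The tape measure and screwdriver looked unmoved in the earlier pictures. I did not measure the bystanders, and the carton and spirit level had no separate check.

No check failed or disagreed.

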